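# Seat the camera junction box in the jig and throw the toggle clamp

### The job

Push the round white junction box along its channel in the assembly jig until it is fully home against the steel stop, then push the toggle lever over past its centre so that it snaps down and its rubber foot holds the box there. Only push: do not lift the box, and leave the camera, the power injector and the screwdriver where they are. Finish clear of everything.

Things in the scene. Friction and masses are not known exactly. Their poses are not given: they have to be found in the camera images.
- jig: Aluminium jig plate fixed to the bench, 170 x 360 x 12 mm (its x, y, z), running from y = -270 to +90 mm. Origin: on its underside (bench plane), straight below the middle of the stop's face. Its +y axis is the direction in which the box is pushed home; z is up. Yaw is within 0.35 rad of the world's axes.
- stop_face (a point): Middle of the upper edge of the stop's face, at (0, 0, 34) mm in the jig's frame. The stop is a steel bar 123 mm long in x, its face at y = 0 and its 12 mm thickness on the +y side. Behind it two steel cheeks (33 mm wide in all, y 13 to 47 mm, tops at z = 74 mm) carry the lever's pivot; a thin spring strut beside them (x = 17 to 29 mm, below z = 96 mm) moves with the lever.
- channel_mouth (a point): Middle of the channel floor at its open end, (0, -235, 12) mm in the jig's frame. The channel runs from here to the stop, floor at z = 12 mm, between two plastic rails with inner faces at x = +-47.5 mm, 14 mm wide, tops at z = 24 mm.
- box: Round white junction box, loose in the channel, flat side down: diameter 90 mm, height 30 mm, about 0.35 kg (0.25 to 0.5), too wide to grasp. Origin: centre of its underside. Home is at y = -45, z = 12 mm in the jig's frame; it starts 60 to 110 mm short of that and takes 2 to 9 N to slide.
- clamp (a joint): Angle of the toggle lever (rad), growing as the handle swings up and over towards the jig's -y. 0: open, its start. An over-centre spring drives it away from 0.75 (handle about upright): let go below, it springs back to 0; above, it snaps over by itself. About 1.57 with the foot on a box that is home, 1.64 with nothing under it. Starting it takes 0.4 N m (5 to 9 N on the handle's grip).
- handle_end (a point): Centre of the handle's round end, 90 mm from the pivot. The outer half of the handle is a black grip of 18 mm diameter, the rest a 10 mm steel bar. In the jig's frame: open at (0, 88, 131) mm (handle leaning 0.70 rad from vertical away from the box), upright at (0, 30, 152), closed at about (0, -39, 120), leaning over the box.
- clamp_pivot (a point): The lever's pivot, at (0, 30, 62) mm in the jig's frame; its axis is the jig's x. A short arm 45 mm long carries a rubber foot 16 mm across; open, the arm stands upright, foot clear of the box; closed, it lies over the box and the foot presses on it 15 mm in from the stop's face.
- camera: Bystander: white turret camera standing on its round foot, foot diameter 100 mm, 92 mm high. Origin: centre of its underside.
- injector: Bystander: black power injector, a block 75 x 130 x 34 mm (its x, y, z). Origin: centre of its underside.
- driver: Bystander: screwdriver lying on the bench, 170 mm long, along its own x axis.
Mind the look-alikes: they are no part of the job. Several things have the shape of the box; the one meant has the colours described above.

How it is judged:
On the way, in this order (a step that is already met when the one before it is completed fails the run):
1. the box is home against the stop, the lever still open (y of box in the frame of jig between -0.049 and -0.041 m and z of box in the frame of jig below 0.015 m and angle between box's own z axis and vertical below 0.06 rad and value of joint clamp below 0.5 rad), for 0.1 s.
2. the lever has snapped over and its foot presses on the box (value of joint clamp between 1.5 and 1.62 rad and contact force between clamp and box above 3 N), for 0.2 s.
At the end, for the whole second after the job is handed in: The box stands flat within 4 mm of fully home against the stop, at rest, and the lever has snapped over: joint between 1.5 and 1.62 rad with its foot pressing on the box with more than 3 N (all of step 2 and y of box in the frame of jig between -0.049 and -0.041 m and z of box in the frame of jig below 0.015 m and angle between box's own z axis and vertical below 0.06 rad and linear speed of box below 0.02 m/s); the robot touches nothing.
It fails at once if the box is lifted or tipped (z of box in the frame of jig above 0.02 m or angle between box's own z axis and vertical above 0.2 rad).
It fails at once if the camera is disturbed (moved over 20 mm) (distance of camera from where it was at the start of the episode above 0.02 m).
It fails at once if the power injector is disturbed (moved over 20 mm) (distance of injector from where it was at the start of the episode above 0.02 m).
It fails at once if the screwdriver is disturbed (moved over 20 mm) (distance of driver from where it was at the start of the episode above 0.02 m).
It also fails if it takes over 48 s, if anything falls off the work surface, if the arm or the gripper's body presses on something with over 40 N, if the wrist force passes 120 N, or if a joint passes its speed limit or range.

### The arm

A 6-joint arm with a two-finger parallel gripper is mounted at the origin on the work surface. World frame = base frame: x ahead of the robot, y to its left, z up, the work surface at z = 0. Lengths are in m, angles in rad, forces in N, time in s.
With the tool pointing down it reaches from about 0.35 to 0.975 m from the base axis. Payload 4.9 kg.
Tool frame: the origin (TCP) lies at the very end of the fingers, on their centre line; the grasp point (between the pads) lies 19 mm behind it; z points along the fingers, x is the direction in which the jaws open and shut, and the axes are right-handed (so a half turn about z gives the same grasp; the last joint's range is limited). The gripper opens to 85 mm and grips with 20 to 120 N. Pads are 22 mm wide; open, the fingers measure 114 mm over their backs; the gripper's body (76 mm by 85 mm) begins 54 mm behind the grasp point. The pads swing forward as they close: fully open they stand 13 mm farther back than shut.
Start: joints at [1.009, 0.053, 1.613, -0, 1.476, -0.119], TCP at [0.268, 0.565, 0.231] pointing down, gripper open.
Joint ranges: [-3.01, 3.01], [-1.01, 2.22], [0.06, 2.58], [-1.02, 4.17], [0.09, 2.62], [-3.14, 3.14]. Speed limits (rad/s): [2.57, 2.57, 3.14, 3.14, 3.14, 3.14].

### API

Orientations are given as a rotation vector (axis times angle).
In Python, from station import readout, viewer, ctrl, nets gives the robot as it stands. The module is installed in compiled form; this text tells all that it offers.
- The arm moves only by the tool step_arm, never from a script. Its argument "moves" is a list that holds one entry, the list of rows, each a list of 4 numbers: the shift along the world's x, y, z in cm, then the turn about the world's z in rad. In form: [[[dx, dy, dz, yaw], ...]]. A call has 1 to 10 rows; each row shifts and turns the commanded pose from where the row before left it; what a row does not reach is not made up. A row lasts 1/12 s, in which the tool goes at most 41.7 mm and 7.16 degrees, less where a joint would pass 70% of its speed; a pose out of reach is approached as far as the arm can. A call is refused whole if a number of a shift passes 4.17 or a number of a turn 0.125, either way. A call with a gripper value outside its range is refused whole. "grip" is the closure, from 0 (fully open) to 1 (shut), set as the call begins (left out, the last holds). The fingers move at their own pace and stop on an object; "squeeze" is the grip in N (left out, the last holds). Time passes only in rows, so rows that do not move let the fingers close. It gives the time, the measured TCP pose, the force and the opening at its end, in the units of the state.
- readout.get_obs(): the state, without advancing time (a new reading comes with each control period).
- viewer.get_image(name): name is "side" or "top"; returns the picture (384x512x3 uint8, blue, green, red); there is no depth.
- viewer.calibration(name): a dict with "camera_matrix" (3x3 intrinsics, pixels), "k1" (the pictures are not rectified: a ray, as slopes to the right and down, at radius r is drawn at 1 + k1 r^2 times it, then the intrinsics apply), "R" (3x3) and "t" (3): a world point X has camera coordinates R X + t. Camera axes: x right, y down, z forward; pixel columns grow to the right and rows downward; lengths in m; the calibration is good to about 2 mm. A picture is of the moment at which its call begins. calibration takes no time and is no camera call.
- ctrl.finish_job(): hands the job in, once; it reports no verdict.
Trained networks look in the newest picture that a camera, given by its name, has taken for a name from the list of things; names that differ only in an ending like _2 or _b are one class to them, and where a whole thing is asked for, a point or a joint stands for the part that bears it (a point fixed in the world has none). Each returns a list of dicts, best first, with "confidence" (0 to 1); they miss things now and then, are a little off and sometimes report something else, mostly with a low value. They report only what shows in the picture. A call takes as long as a camera call. They do not tell look-alikes from the thing itself.
- nets.masks_of(camera, thing): "region" (384x512 bool, what is visible of it) and "box" ([left, top, right, bottom] in pixels, round what is visible of it).
- nets.pinpoint(camera, thing): "at" ([column, row] in pixels: a listed point, or the origin of a listed thing).
The state is a dict: "t": time; "q": joint angles; "dq": joint speeds; "effort": joint torques, N m; "tool_pos": TCP position; "tool_rot": TCP orientation; "contact_force": force on the tool from outside, world axes, zero at the start; "wrist_torque": the same for the moment, N m; "opening": finger opening in m.
Only numpy, scipy, OpenCV 4.12 (cv2) and the standard library are available. Lean on these libraries where they do the work, as an engineer would, in place of code of your own. Each camera call takes 0.05 s, during which the arm holds its last target. There are 200 camera calls.

## Working session

There is one attempt and no reset: what is moved stays moved. The work goes in short steps, Python scripts to look and compute and a tool call to move; the robot and the scene stay as the last step left them, time stands still between calls to the robot, and variables do not carry over. Pictures are saved under pics/ and viewed, about 8 in all and at most 12, crops included, and the job is handed in when it is done.

Besides the shell and the picture viewer there is one more tool, called by a JSON object that holds its "fn" and its "kwargs", one argument or row to a line. step_arm: Moves the arm, as the interface text tells. Its arguments: {"type":"object","properties":{"moves":{"type":"array","items":{"type":"array","items":{"type":"array","items":{"type":"number"}}}},"grip":{"type":"number"},"squeeze":{"type":"number"}},"required":["moves"]}

```bash
mkdir -p pics; cat > h.py <<'E'
import numpy as np, cv2
from station import readout, viewer, ctrl, nets
def ray(cam,px):
    c=viewer.calibration(cam);K=np.array(c["camera_matrix"]);R=np.array(c["R"]);t=np.array(c["t"])
    d=np.array([(px[0]-K[0,2])/K[0,0],(px[1]-K[1,2])/K[1,1]]);u=d.copy()
    for _ in range(20): u=d/(1+c["k1"]*(u@u))
    return -R.T@t, R.T@np.array([u[0],u[1],1])
def onz(cam,px,z):
    o,d=ray(cam,px);return o+d*(z-o[2])/d[2]
def proj(cam,X):
    c=viewer.calibration(cam);K=np.array(c["camera_matrix"]);p=np.array(c["R"])@X+np.array(c["t"])
    u=p[:2]/p[2];u=u*(1+c["k1"]*(u@u));return K[:2,:2]@u+K[:2,2]
E
python3 - <<'E'
from h import *
o=readout.get_obs();print(o["t"],o["tool_pos"],o["tool_rot"])
a=viewer.get_image("top");b=viewer.get_image("side")
cv2.imwrite("pics/t0.png",a);cv2.imwrite("pics/s0.png",b)
Z=dict(stop_face=.034,channel_mouth=.012,box=.012,handle_end=.131,clamp_pivot=.062,camera=0,injector=0,driver=.01,jig=0)
for c in("top","side"):
  print(c,ray(c,(256,192))[0].round(3))
  for n,z in Z.items():
    for r in nets.pinpoint(c,n)[:3]: print(n,np.round(r["at"],1),round(r["confidence"],2),onz(c,r["at"],z).round(4))
E
```

```text
0.0 [0.26744294 0.56421208 0.2300786 ] [ 2.65428638  1.67898439 -0.00289149]
top [ 0.439 -0.003  1.11 ]
stop_face [249.5 197.3] 0.63 [0.5189 0.0189 0.034 ]
channel_mouth [335.2 205.3] 0.98 [ 0.4988 -0.226   0.012 ]
box [298.3 266.2] 0.93 [ 0.3264 -0.1196  0.012 ]
box [377.3 171.2] 0.87 [ 0.598  -0.3494  0.012 ]
box [356.2 137.4] 0.77 [ 0.6971 -0.2905  0.012 ]
handle_end [212.3 197. ] 0.74 [0.5119 0.1122 0.131 ]
clamp_pivot [241.3 198.9] 0.65 [0.5123 0.0407 0.062 ]
camera [306.2 141.9] 0.84 [ 0.6856 -0.146   0.    ]
injector [231.1 138.1] 0.74 [0.6961 0.0751 0.    ]
driver [176.  185.3] 0.64 [0.5543 0.2322 0.01  ]
jig [249.8 203.2] 0.58 [0.5043 0.0186 0.    ]
side [ 0.351 -0.656  0.884]
stop_face [242.4 197.6] 0.65 [0.5151 0.0333 0.034 ]
channel_mouth [267.  266.4] 0.7 [ 0.5134 -0.2056  0.012 ]
box [192.8 262.7] 0.78 [ 0.3216 -0.1301  0.012 ]
box [312.1 303.6] 0.72 [ 0.5875 -0.3445  0.012 ]
box [236.9 158.8] 0.69 [0.5514 0.2272 0.012 ]
handle_end [236.5 157.7] 0.66 [0.5242 0.1116 0.131 ]
handle_end [257.1 245.3] 0.35 [ 0.4872 -0.2039  0.131 ]
clamp_pivot [241.1 189.7] 0.61 [0.5149 0.042  0.062 ]
camera [315.6 235.7] 0.85 [ 0.685  -0.1493  0.    ]
injector [291.9 183.3] 0.74 [0.6956 0.0672 0.    ]
driver [240.2 158.2] 0.75 [0.5637 0.2283 0.01  ]
jig [246.2 204.4] 0.59 [0.5252 0.0301 0.    ]
```

```bash
python3 -c "
import cv2
for n in('t0','s0'):
  cv2.imwrite('pics/%sb.png'%n,cv2.resize(cv2.imread('pics/%s.png'%n),(768,576)))"
```

```text
(no output)
```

View pics/t0b.png

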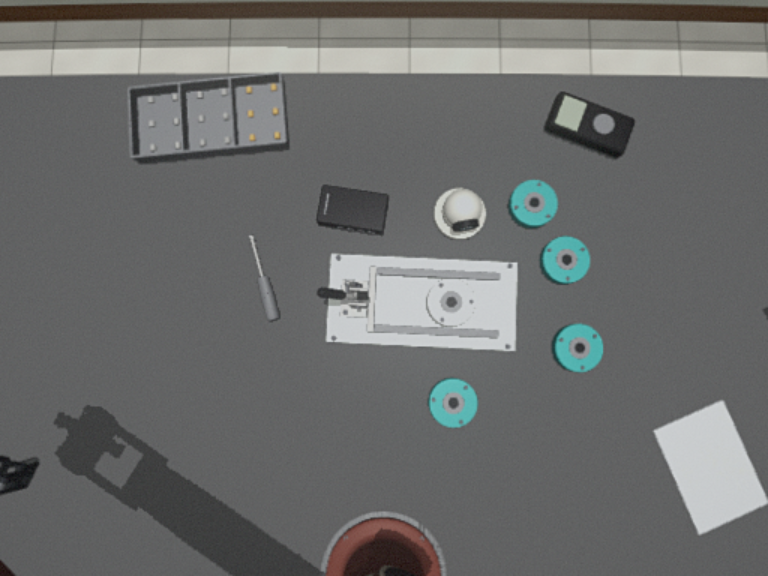

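View pics/s0b.png

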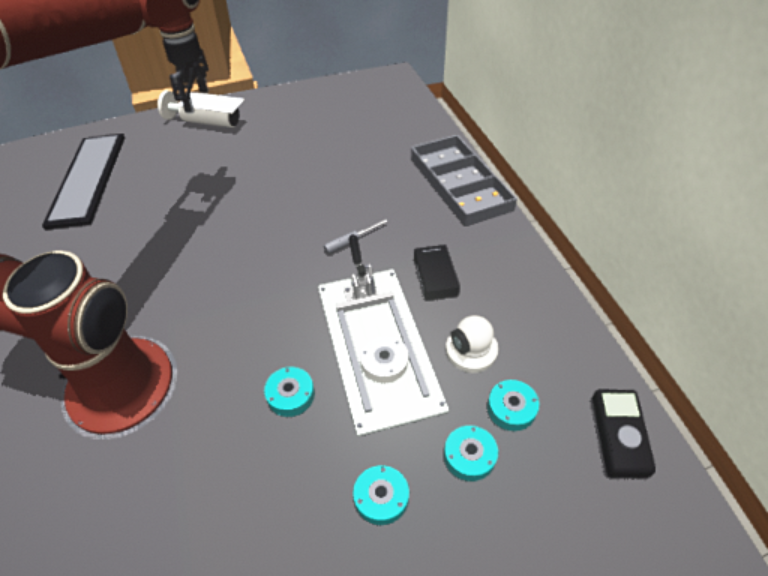

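Top view (768x576): the jig plate spans (326..518, 254..350), with the stop at x≈372, the lever handle end at (322,293) and the mouth to the right. Box candidates are the white disc in the channel at (451,302) and four teal discs at (534,203), (566,260), (579,348) and (453,403). The white one in the channel fits the description. The side view agrees, with the white disc at (384,356). Next: a crop to confirm it and a fit of the jig.

```bash
python3 - <<'E'
from h import *
from scipy.optimize import least_squares
a=cv2.imread("pics/t0.png")
# plate corners by mask of bright pixels
g=a.min(2);m=((g>130)).astype(np.uint8);m[:,:200]=0;m[:160]=0;m[245:]=0;m[:,360:]=0
m=cv2.morphologyEx(m,cv2.MORPH_CLOSE,np.ones((9,9)))
n,l,s,_=cv2.connectedComponentsWithStats(m);k=1+s[1:,4].argmax()
pts=np.argwhere(l==k)[:,::-1].astype(np.float32)
w=np.array([onz("top",p,.012)[:2] for p in pts])
r=cv2.minAreaRect((w*1000).astype(np.float32));print(r)
cs=cv2.boxPoints(r);print(cs)
# box: bright disc top
R=[]
for c,im in(("top",a),("side",cv2.imread("pics/s0.png"))):
  K=[] 
  for q in nets.masks_of(c,"box"):
    x=q["region"];v=im[x].mean(0);ys,xs=np.nonzero(x)
    print(c,q["box"],round(q["confidence"],2),v.round(),onz(c,(xs.mean(),ys.mean()),.036).round(4))
cv2.imwrite("pics/c1.png",cv2.resize(a[155:245,205:355],(750,450),interpolation=cv2.INTER_CUBIC))
E
```

```text
Traceback (most recent call last):
  File "h.py", line 9, in onz
    o,d=ray(cam,px);return o+d*(z-o[2])/d[2]
        ~~~^^^^^^^^
  File "h.py", line 4, in ray
    c=viewer.calibration(cam);K=np.array(c["camera_matrix"]);R=np.array(c["R"]);t=np.array(c["t"])
ValueError: time passes only in moves, steps and waits
```

Too many calibration calls, so I'll cache it.

```bash
sed -i 's/viewer.calibration(cam)/cal(cam)/; 2a import functools\ncal=functools.lru_cache(None)(lambda n: viewer.calibration(n))' h.py
python3 - <<'E'
from h import *
a=cv2.imread("pics/t0.png")
g=a.min(2);m=((g>130)).astype(np.uint8);m[:,:200]=0;m[:160]=0;m[245:]=0;m[:,360:]=0
m=cv2.morphologyEx(m,cv2.MORPH_CLOSE,np.ones((9,9)))
n,l,s,_=cv2.connectedComponentsWithStats(m);k=1+s[1:,4].argmax()
pts=np.argwhere(l==k)[:,::-1]
w=np.array([onz("top",p,.012)[:2] for p in pts])
r=cv2.minAreaRect((w*1000).astype(np.float32));print(r,cv2.boxPoints(r))
for c,im in(("top",a),("side",cv2.imread("pics/s0.png"))):
  for q in nets.masks_of(c,"box"):
    x=q["region"];v=im[x].mean(0);ys,xs=np.nonzero(x)
    print(c,q["box"],round(q["confidence"],2),v.round(),onz(c,(xs.mean(),ys.mean()),.036).round(4))
cv2.imwrite("pics/c1.png",cv2.resize(a[155:245,205:355],(750,450),interpolation=cv2.INTER_CUBIC))
print(readout.get_obs()["t"])
E
```

```text
((511.1067199707031, -71.22489929199219), (360.20172119140625, 170.1078643798828), 87.52095031738281) [[ 418.3423  -247.47827]
 [ 588.29095 -254.83612]
 [ 603.87115  105.02847]
 [ 433.9225   112.38632]]
top [371.3, 216.7, 402.4, 250.3] 0.85 [156. 157.  87.] [ 0.4244 -0.3572  0.036 ]
top [341.5, 121.0, 372.9, 152.4] 0.79 [154. 156.  88.] [ 0.6964 -0.2795  0.036 ]
top [285.5, 187.9, 317.9, 217.7] 0.74 [191. 189. 187.] [ 0.5073 -0.1228  0.036 ]
top [362.8, 153.2, 394.0, 190.9] 0.66 [155. 157.  88.] [ 0.5883 -0.3388  0.036 ]
top [210.2, 171.0, 346.2, 236.0] 0.59 [191. 189. 187.] [ 0.5079 -0.0627  0.036 ]
top [285.5, 252.7, 314.9, 284.2] 0.57 [167. 169. 101.] [ 0.3236 -0.1272  0.036 ]
side [236.2, 310.2, 273.2, 349.6] 0.93 [213. 213.  80.] [ 0.4241 -0.3695  0.036 ]
side [175.6, 243.5, 206.9, 273.3] 0.87 [199. 199.  72.] [ 0.3216 -0.137   0.036 ]
side [321.9, 254.5, 358.6, 287.9] 0.84 [197. 197.  73.] [ 0.6915 -0.2915  0.036 ]
side [295.1, 283.6, 332.1, 318.9] 0.82 [209. 209.  78.] [ 0.586  -0.3491  0.036 ]
side [244.3, 223.7, 270.5, 256.4] 0.67 [227. 228. 227.] [ 0.507  -0.1282  0.036 ]
1.1
```

View pics/c1.png

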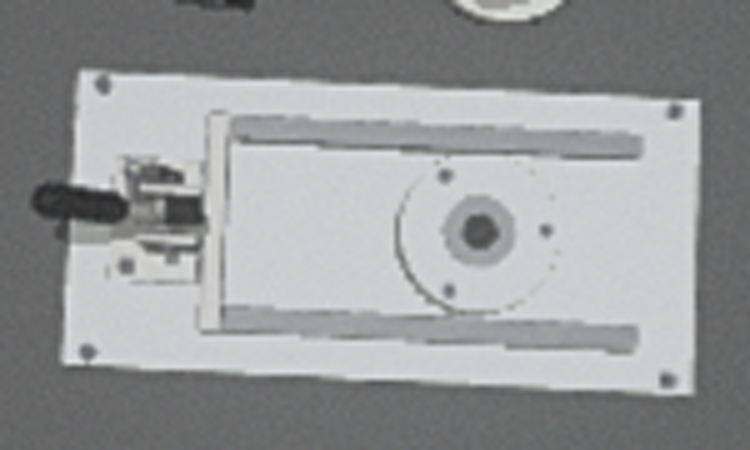

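The crop confirms a white disc with a grey hub at (480,232), between the rails. The plate fit gives 360.2 x 170.1 mm (nominal 360 x 170), with the origin at about (0.515, 0.019) and yaw at about -0.043. The fingers will be shut with the jaws along the jig's x, then taken over behind the box.

{"fn": "step_arm", "kwargs": {
  "moves": [
    [[1.2, -3.8, 0, -0.117], [1.2, -3.8, 0, -0.117], [1.2, -3.8, 0, -0.117], [1.2, -3.8, 0, -0.117], [1.2, -3.8, 0, -0.117], [1.2, -3.8, 0, -0.117], [1.2, -3.8, 0, -0.117], [1.2, -3.8, 0, -0.117], [1.2, -3.8, 0, -0.117], [1.2, -3.8, 0, -0.117]]
  ],
  "grip": 1,
  "squeeze": 60
}}

```text
t: 1.93
tool_pos: [0.3879, 0.183, 0.2316]
tool_rot: [-3.14, 0.074, -0.002]
contact_force: [0.3, 0.6, 0.4]
opening: 0.0002
```

{"fn": "step_arm", "kwargs": {
  "moves": [
    [[1.2, -3.8, 0, 0], [1.2, -3.8, 0, 0], [1.2, -3.8, 0, 0], [1.2, -3.8, 0, 0], [1.2, -3.8, 0, 0], [1.2, -3.8, 0, 0], [1.2, -3.8, 0, 0], [1.2, -3.8, 0, 0], [1.2, -3.8, 0, 0], [1.2, -3.8, 0, 0]]
  ]
}}

```text
t: 2.77
tool_pos: [0.508, -0.1975, 0.2314]
tool_rot: [3.141, -0.067, 0.001]
contact_force: [0.5, -0.0, -0.1]
opening: 0.0002
```

```bash
python3 - <<'E'
from h import *
from scipy.spatial.transform import Rotation as Ro
o=readout.get_obs();M=Ro.from_rotvec(o["tool_rot"]).as_matrix()
print(o["t"],o["tool_pos"],M[:,0],M[:,2],o["opening"],o["contact_force"])
O=np.array([.515,.0187]);y=np.array([.0433,.9991]);x=np.array([.9991,-.0433])
J=lambda p:(np.dot(p[:2]-O,x).round(4),np.dot(p[:2]-O,y).round(4))
print("tool jig",J(o["tool_pos"]),"box",J(onz("top",(301,201.4),.042)),"handle",J(onz("top",(205+55/5,155+200/5),.131)))
for c in("side",):print(J(onz(c,(384/1.5,355/1.5),.042)))
E
```

```text
2.7667 [ 0.5079951  -0.19745515  0.23144099] [ 9.99093406e-01 -4.25687303e-02  5.17995099e-04] [ 5.15633628e-04 -6.64542238e-05 -9.99999865e-01] 0.00021531113569226023 [ 0.52672229 -0.03727283 -0.1050777 ]
tool jig (np.float64(0.0024), np.float64(-0.2163)) box (np.float64(-0.0012), np.float64(-0.1437)) handle (np.float64(-0.0015), np.float64(0.0841))
(np.float64(0.0003), np.float64(-0.1413))
```

{"fn": "step_arm", "kwargs": {
  "moves": [
    [[-0.2, 0, -3.5, 0], [0, 0, -3.5, 0], [0, 0, -3.5, 0], [0, 0, -3.5, 0], [0, 0, -3, 0], [0, 0, -2, 0], [0, 0, -1.2, 0], [0, 0, -0.7, 0], [0, 0, 0, 0]]
  ]
}}

```text
t: 3.52
tool_pos: [0.5052, -0.195, 0.0213]
tool_rot: [-3.14, 0.066, 0.003]
contact_force: [0.4, 0.2, -0.2]
opening: 0.0001
```

{"fn": "step_arm", "kwargs": {
  "moves": [
    [[0, 0.8, 0, 0], [0, 0.8, 0, 0], [0.1, 0.8, 0, 0], [0, 0.8, 0, 0], [0, 0.8, 0, 0], [0.1, 0.8, 0, 0], [0, 0.8, 0, 0], [0.1, 0.8, 0, 0], [0, 0.8, 0, 0], [0, 0.8, 0, 0]]
  ]
}}

```text
t: 4.35
tool_pos: [0.5088, -0.1145, 0.0223]
tool_rot: [3.141, -0.066, -0.0]
contact_force: [-0.6, -3.1, 3.0]
opening: -0.0001
```

{"fn": "step_arm", "kwargs": {
  "moves": [
    [[0, 0.6, 0, 0], [0.1, 0.6, 0, 0], [0, 0.5, 0, 0], [0, 0.4, 0, 0], [0, 0.3, 0, 0], [0, 0.2, 0, 0], [0, 0.2, 0, 0]]
  ]
}}

```text
t: 4.93
tool_pos: [0.5096, -0.087, 0.0221]
tool_rot: [-3.141, 0.066, 0.001]
contact_force: [-1.7, -3.5, 2.8]
opening: 0.0001
```

{"fn": "step_arm", "kwargs": {
  "moves": [
    [[0, 0.1, 0, 0], [0, 0.1, 0, 0], [0, 0.1, 0, 0]]
  ]
}}

```text
t: 5.18
tool_pos: [0.5096, -0.0842, 0.0221]
tool_rot: [-3.141, 0.066, 0.0]
contact_force: [-1.0, -3.4, 2.5]
opening: 0.0001
```

{"fn": "step_arm", "kwargs": {
  "moves": [
    [[0, 0.1, 0, 0], [0, 0.1, 0, 0], [0, 0.1, 0, 0]]
  ]
}}

```text
t: 5.43
tool_pos: [0.5097, -0.0814, 0.0222]
tool_rot: [3.14, -0.066, -0.0]
contact_force: [-0.7, -5.5, 0.3]
opening: -0.0
```

{"fn": "step_arm", "kwargs": {
  "moves": [
    [[0, 0.1, 0, 0], [0, 0, 0, 0]]
  ]
}}

```text
t: 5.6
tool_pos: [0.5096, -0.0813, 0.0222]
tool_rot: [3.138, -0.065, -0.0]
contact_force: [-1.8, -8.3, 0.3]
opening: -0.0001
```

```bash
python3 - <<'E'
from h import *
a=viewer.get_image("top");b=viewer.get_image("side");print(readout.get_obs()["contact_force"])
A=cv2.resize(a[155:245,205:355],(750,450),interpolation=cv2.INTER_CUBIC);cv2.imwrite("pics/c2t.png",A)
B=cv2.resize(b[140:290,190:320],(520,600),interpolation=cv2.INTER_CUBIC);cv2.imwrite("pics/c2.png",B)
E
```

```text
[-1.43884944 -5.75215508  0.6554237 ]
```

View pics/c2.png

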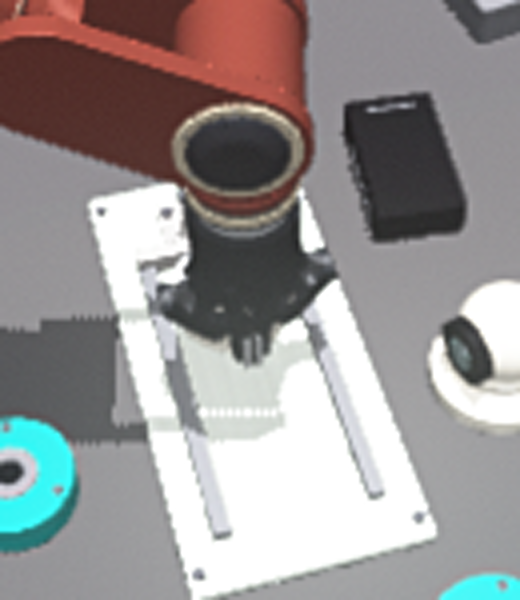

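The crop shows the gripper at the jig hiding the box. The tool stalled at y = -0.0813 where a home box would put it (-0.100 in the jig). One more small push should confirm the stop.

{"fn": "step_arm", "kwargs": {
  "moves": [
    [[0, 0.15, 0, 0], [0, 0.1, 0, 0], [0, 0, 0, 0]]
  ]
}}

```text
t: 5.95
tool_pos: [0.5097, -0.0812, 0.0226]
tool_rot: [3.133, -0.063, -0.0]
contact_force: [-3.3, -15.1, -0.5]
opening: 0.0002
```

{"fn": "step_arm", "kwargs": {
  "moves": [
    [[0, -1, 0, 0], [0, -2, 0, 0], [0, -2, 1, 0], [0, 0, 3.5, 0], [0, 0, 3.5, 0], [0, 0, 3.5, 0], [0, 0, 3.5, 0], [0, 0, 3.5, 0], [0, 0, 2.5, 0]]
  ]
}}

```text
t: 6.7
tool_pos: [0.5108, -0.1273, 0.2359]
tool_rot: [-3.14, 0.065, -0.007]
contact_force: [0.7, -0.3, 0.2]
opening: 0.0002
```

{"fn": "step_arm", "kwargs": {
  "moves": [
    [[0.2, 3.8, 0, 0], [0.1, 3.8, 0, 0], [0.1, 3.8, 0, 0], [0.2, 3.8, 0, 0], [0.1, 3.8, 0, 0], [0.2, 3.8, 0, 0], [0.2, 3.0, 0, 0], [0, 2.2, 0, 0], [0, 0, 0, 0]]
  ]
}}

```text
t: 7.45
tool_pos: [0.52, 0.1565, 0.2319]
tool_rot: [-3.138, 0.058, 0.002]
contact_force: [-0.4, -0.3, 0.3]
opening: 0.0
```

```bash
python3 - <<'E'
from h import *
a=viewer.get_image("top");b=viewer.get_image("side");o=readout.get_obs();print(o["tool_pos"],o["contact_force"])
O=np.array([.515,.0187]);y=np.array([.0433,.9991]);x=np.array([.9991,-.0433])
J=lambda p:(np.dot(p[:2]-O,x).round(4),np.dot(p[:2]-O,y).round(4))
print("tool",J(o["tool_pos"]))
for c,z,n in(("side",.131,"handle_end"),("top",.131,"handle_end")):
  for r in nets.pinpoint(c,n)[:2]:print(c,n,r["confidence"],J(onz(c,r["at"],z)))
H=O+y*-.045;print("expected home hub px",proj("side",np.array([*H,.042])),proj("top",np.array([*H,.042])))
B=cv2.resize(b[140:290,170:320],(600,600),interpolation=cv2.INTER_CUBIC);cv2.imwrite("pics/c3.png",B)
E
```

```text
[0.52038825 0.15320329 0.23184627] [-0.52525573  0.02011745  0.29752807]
tool (np.float64(-0.0004), np.float64(0.1346))
side handle_end 0.57 (np.float64(0.0054), np.float64(0.1019))
side handle_end 0.21 (np.float64(-0.0129), np.float64(-0.124))
top handle_end 0.46 (np.float64(0.0031), np.float64(0.0954))
expected home hub px [247.29096598 210.63074586] [265.62884305 199.2587633 ]
```

View pics/c3.png

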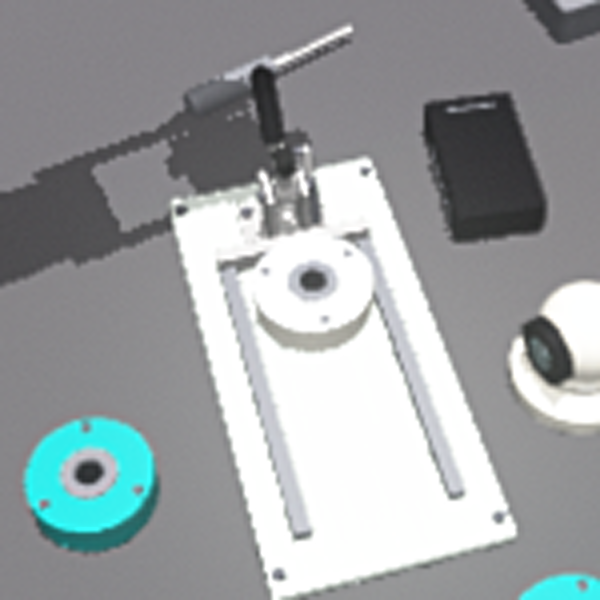

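The hub sits at (248,210) in full-frame pixels, against an expected (247.3,210.6), so the box is home and the lever is open. Next the fingers go down behind the handle and push it over.

{"fn": "step_arm", "kwargs": {
  "moves": [
    [[0, 0, -3, 0], [0, 0, -3, 0], [0, 0, -3, 0], [0, 0, -1.6, 0], [0, 0, -0.8, 0], [0, 0, 0, 0]]
  ]
}}

```text
t: 8.15
tool_pos: [0.5194, 0.151, 0.1159]
tool_rot: [3.14, -0.069, -0.007]
contact_force: [-0.4, -0.2, 0.4]
opening: -0.0001
```

{"fn": "step_arm", "kwargs": {
  "moves": [
    [[0, -0.7, 0, 0], [-0.1, -0.7, 0, 0], [0, -0.7, 0, 0], [0, -0.7, 0, 0], [-0.1, -0.7, 0, 0], [0, -0.7, 0, 0], [0, -0.7, 0, 0]]
  ]
}}

```text
t: 8.73
tool_pos: [0.5215, 0.106, 0.1231]
tool_rot: [-3.133, 0.066, -0.012]
contact_force: [-0.6, 9.0, 6.4]
opening: 0.0001
```

{"fn": "step_arm", "kwargs": {
  "moves": [
    [[-0.1, -0.7, 0, 0], [0, -0.7, 0, 0], [-0.1, -0.7, 0, 0], [0, -0.7, 0, 0], [-0.1, -0.6, 0, 0]]
  ]
}}

```text
t: 9.15
tool_pos: [0.5163, 0.0683, 0.119]
tool_rot: [3.141, -0.066, 0.002]
contact_force: [1.1, 1.9, 1.4]
opening: 0.0001
```

{"fn": "step_arm", "kwargs": {
  "moves": [
    [[0, -0.6, 0, 0], [0, -0.6, 0, 0], [0, -0.6, 0, 0], [0, 0, 0, 0]]
  ]
}}

```text
t: 9.48
tool_pos: [0.5154, 0.0498, 0.1177]
tool_rot: [3.14, -0.068, -0.002]
contact_force: [-0.7, -0.4, -0.1]
opening: 0.0001
```

Contact force has gone, so the lever has probably snapped over. Backing out towards +y, then up, and checking.

{"fn": "step_arm", "kwargs": {
  "moves": [
    [[0, 1.5, 0, 0], [0, 3, 0, 0], [0, 3, 1, 0], [0, 1.5, 3.5, 0], [0, 0, 3.5, 0], [0, 0, 3.5, 0], [-1, 2, 2, 0], [-1, 3, 0, 0], [-1, 3, 0, 0], [0, 0, 0, 0]]
  ]
}}

```text
t: 10.32
tool_pos: [0.4843, 0.2247, 0.2537]
tool_rot: [-3.139, 0.059, 0.0]
contact_force: [0.4, -0.1, -0.4]
opening: -0.0005
```

```bash
python3 - <<'E'
from h import *
a=viewer.get_image("top");b=viewer.get_image("side");o=readout.get_obs();print(o["t"],o["tool_pos"],o["contact_force"])
O=np.array([.515,.0187]);y=np.array([.0433,.9991])
for c in("side","top"):
  print(c,"expected closed end",proj(c,np.array([*(O+y*-.039),.120])))
  for n in("handle_end","camera","injector","driver"):
    for r in nets.pinpoint(c,n)[:1]:print(c,n,r["at"],r["confidence"])
B=cv2.resize(b[140:290,170:320],(600,600),interpolation=cv2.INTER_CUBIC);cv2.imwrite("pics/c4.png",B)
E
```

```text
10.4167 [0.48526626 0.22174082 0.25281661] [-1.02620247  0.03372787 -0.41154308]
side expected closed end [245.77664177 192.12106551]
side handle_end [264.2, 268.3] 0.71
side camera [317.6, 234.4] 0.69
side injector [290.6, 185.5] 0.62
side driver [238.8, 156.5] 0.77
top expected closed end [263.97034002 197.05745144]
top handle_end [263.4, 197.3] 0.57
top camera [305.5, 142.5] 0.86
top injector [236.1, 139.6] 0.89
top driver [177.0, 185.2] 0.56
```

View pics/c4.png

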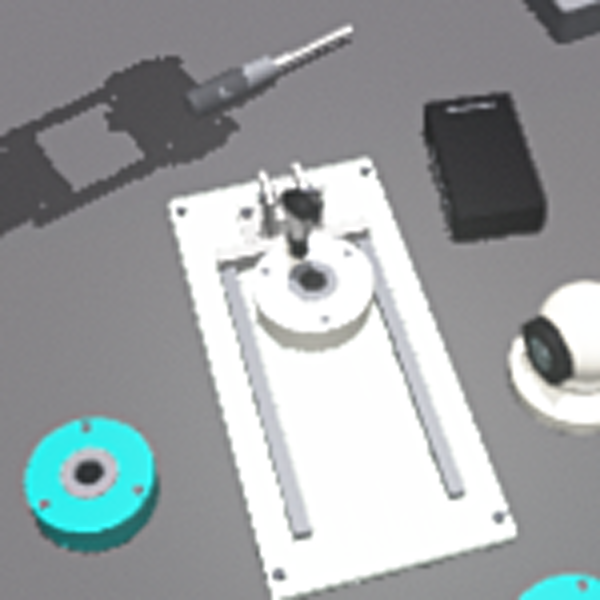

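The lever is closed. Its handle end is at (245.5,191.5) in the full frame, against an expected (245.8,192.1), with the foot on the box, the hub still at (248,210) and the bystanders in place. I'll let the arm settle, then hand in.

{"fn": "step_arm", "kwargs": {
  "moves": [
    [[0, 0, 0, 0], [0, 0, 0, 0], [0, 0, 0, 0], [0, 0, 0, 0]]
  ]
}}

```text
t: 11.15
tool_pos: [0.4858, 0.2212, 0.2533]
tool_rot: [3.141, -0.066, 0.0]
contact_force: [-0.0, 0.3, -0.1]
opening: 0.0
```

```bash
python3 -c "
from station import ctrl
print(ctrl.finish_job())"
```

```text
the job is handed in; nothing more can be done
None
```

I pushed the white box home against the stop and pushed the lever over until it snapped down. I then backed the arm clear and handed the job in at about 11 s; no verdict came back.

- **Box:** the push stalled against the stop with the force rising to 15 N. Afterwards the box's hub was within about 1 pixel of where a home box should show in the side view.
- **Lever:** the closed handle end was within 1 pixel of the expected spot in both views, and the foot is visibly on the box. I could not measure the foot's pressing force.
- **Bystanders and arm:** the camera, injector and screwdriver look unmoved. The network positions agree within 1–2 pixels, except the injector in the top view, about 5 pixels (roughly 16 mm) off its first reading. Its edges line up between the side crops before and after the lever push, and the arm never came near it, so I took that as network scatter. The arm's last reading showed no contact, about 0.3 N.
- **Disagreement:** after closing, the side-view network put the handle end at (264,268). The picture shows it at (245.5,191.5), and the top view agrees, so I treated the network result as false.

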